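Take a glued sole out of the bench press

ROBOT

A 7-joint arm with a two-finger parallel gripper is mounted at the origin on the work surface. World frame = base frame: x ahead of the robot, y to its left, z up, the work surface at z = 0. Lengths are in mm, angles in rad, forces in N, time in s.
With the tool pointing down it reaches from about 400 to 900 mm from the base axis. Payload 5.5 kg.
Tool frame: the origin (TCP) lies at the very end of the fingers, on their centre line; the grasp point (between the pads) lies 19 mm behind it; z points along the fingers, y is the direction in which the jaws open and shut (so a half turn about z gives the same grasp; the last joint's range is limited). The gripper opens to 85 mm and grips with 20 to 120 N. Pads are 22 mm wide; open, the fingers measure 114 mm over their backs; the gripper's body (76 mm by 85 mm) begins 54 mm behind the grasp point. The pads swing forward as they close: fully open they stand 13 mm farther back than shut.
Start: joints at [1.414, 0.501, -0.427, 1.55, 0.221, 1.138, -0.21], TCP at [264.958, -593.546, 203.91] pointing down, gripper open.
Joint ranges: [-2.88, 2.88], [-0.31, 2.03], [-1.54, 1.56], [0.2, 2.42], [-1.41, 4.55], [0.19, 2.02], [-2.57, 2.57]. Speed limits (rad/s): [2.57, 2.57, 3.14, 3.14, 3.14, 3.14, 3.14].

INTERFACE

Orientations are given as a unit quaternion [x, y, z, w].
In Python, from station import bot gives the robot as it stands.
- The arm moves only by the tool apply_moves, never from a script. Its argument "increments" is a list of rows, each an object of numbers: "hand": the gripper's target within -1 to 1 (shut at 1, half-way at 0, fully open at -1); "x", "y", "z": the shift along the tool's x, y, z in m; "ax", "ay", "az": the turn, a rotation vector about the tool's x, y, z in rad. A call has 1 to 12 rows; each row shifts and turns the commanded pose from where the row before left it, along the tool's axes as they then stand; what a row does not reach is not made up. A row lasts 1/10 s, in which the tool goes at most 50 mm and 8.59 degrees, less where a joint would pass 70% of its speed; a pose out of reach is approached as far as the arm can. A call with a gripper value outside its range is refused whole. The fingers move at their own pace and stop on an object; "grip_force" is the grip in N (left out, the last holds). Time passes only in rows, so rows that do not move let the fingers close. It gives the time, the measured TCP pose, the force and the opening at its end, in the units of the state.
- bot.state(): the state, without advancing time (a new reading comes with each control period).
- bot.grab_frame(name): name is "side" or "top" or "wrist"; returns a dict with "frame" (480x640x3 uint8, blue, green, red), "intrinsics" (3x3 intrinsics, pixels), "rvec" (rotation vector, rad) and "tvec" (3), from world to camera coordinates, as OpenCV has them; the wrist camera has in their place "hand_eye" (4x4, takes a point from camera to tool coordinates, whose origin is the TCP and whose axes are the flange's). Camera axes: x right, y down, z forward; pixel columns grow to the right and rows downward; lengths in mm; the calibration is good to about 2 mm. A picture is of the moment at which its call begins: read the wrist's pose just before it. There is no depth.
- bot.job_done(): hands the job in, once; it reports no verdict.
Trained networks look in a picture, given as the dict that the camera call returned (one of the last four; its "shot" number tells which), for a name from the list of things; names that differ only in an ending like _2 or _b are one class to them, and where a whole thing is asked for, a point or a joint stands for the part that bears it (a point fixed in the world has none). Each returns a list of dicts, best first, with "confidence" (0 to 1); they miss things now and then, are a little off and sometimes report something else, mostly with a low value. They report only what shows in the picture. A call takes as long as a camera call.
- bot.silhouettes(thing, picture): "mask" (480x640 bool, what is visible of it) and "extent" ([left, top, right, bottom] in pixels, round what is visible of it).
- bot.spot_point(thing, picture): "pixel" ([column, row] in pixels: a listed point, or the origin of a listed thing).
The state is a dict: "clock": time; "qpos": joint angles; "joint_vel": joint speeds; "tau": joint torques, N m; "tcp_pos": TCP position; "ee_rot": TCP orientation; "wrist_force": force on the tool from outside, world axes, zero at the start; "moment": the same for the moment, N m; "opening": opening from 0.0 (shut) to 1.0 (fully open).
Only numpy, scipy, OpenCV 4.12 (cv2) and the standard library are available. Lean on these libraries where they do the work, as an engineer would, in place of code of your own. Each camera call takes 0.05 s, during which the arm holds its last target. There are 200 camera calls.

TASK

The glued platform sole in the bench sole press is done. Turn the safety catch fully aside, swing the press arm up and right back so that it stays open, then lift the sole out and set it down, without dropping it, flat inside the low wooden tray with its rubber side still down. Leave the catch and the arm open and do not disturb the tin, the hammer or the wooden shoe last.

Things in the scene. Friction and masses are not known exactly. Their poses are not given: they have to be found in the camera images.
- press: Bench sole press, fixed to the bench, cast base 170 (its x) x 325 (its y) x 20 mm, its z up. Origin at bench height under the centre of the bed. The bed is a steel ridge 46 mm wide (x), 150 mm long (y), its top 45 mm above the bench. At its -y end two cheeks carry the arm's hinge; at its +y end are the arm's handle bar and the catch.
- press_arm (a joint): Angle of the press arm about its hinge (rad): 0 closed over the sole, 1.75 swung right back on its stop. The arm is a steel U-frame 130 mm wide with a pressing pad; it weighs 0.6 kg, takes about 4 N at the bar to lift, falls shut if let go before about 1.3, and once past about 1.65 it lies back on its stop by its own weight. The catch blocks it mechanically while closed.
- hinge_line (a point): Point on the hinge line of the press arm, in the arm's middle plane; the line is parallel to the press's x axis, 105 mm above the bench.
- bar_mid (a point): Middle of the arm's round handle bar, 20 mm thick, which runs along the press's x axis, 120 mm free between the side bars. Closed, it lies 215 mm towards the press's +y from the hinge line and 30 mm higher (135 mm above the bench); it travels on a circle of 217 mm about the hinge line, up and towards -y; with the arm laid back it stands some 315 mm above the bench. The pressing plate begins 80 mm from the bar, so fingers can reach down on both sides of the bar.
- catch (a joint): Angle of the safety catch about its upright pivot (rad): near 0 closed, its flat tongue lying over the handle bar near the bar's -x end; 1.57 fully aside, at its stop. It turns clockwise seen from above, stays where it is left, and takes about 2 N at its tab. The bar comes free beyond about 1.1.
- catch_pivot (a point): On the catch's upright pivot line, at half the height of its tab, 165 mm above the bench.
- catch_tab (a point): On the catch's upright tab, 50 mm out from the pivot line: the tab is a steel blade 8 mm thick, 34 mm tall (from 148 to 182 mm above the bench), from 10 to 70 mm out from the pivot. Closed, it points from the pivot towards the press's -x; turned fully aside, towards +y.
- sole_center (a point): Centre, half-way up, of the loose platform sole: 150 mm long (its y axis), 50 mm wide with straight sides at the middle (its x), 62 mm at the toe, 54 mm at the heel, 50 mm thick (its z, up). Black rubber bottom, cork middle, brown top; 0.15 to 0.3 kg. It lies on the press's bed, long way along the press's y.
- tray_in (a point): Centre of the inner floor (5 mm above the bench) of the fixed low wooden tray: inside 200 mm (its x) x 130 mm (its y), rim 16 mm above the bench, walls 5 mm.
- tin: Bystander: closed metal tin, 84 mm across, 105 mm tall, standing; origin at the centre of its underside.
- hammer: Bystander: hammer 200 mm long, lying on the bench along its x; origin on its underside.
- last: Bystander: wooden shoe last, about 160 x 60 x 75 mm, lying along its x; origin at the centre of its underside.

How it is judged:
By the outcome, as a careful person would: the job done as asked, in the order asked, and still so for the second after the job is handed in, with the robot touching nothing.
It also fails if it takes over 72 s, if anything falls off the work surface, if the arm or the gripper's body presses on something with over 40 N, if the wrist force passes 120 N, or if a joint passes its speed limit or range.

## Working session

There is one attempt and no reset: what is moved stays moved. The work goes in short steps, Python scripts to look and compute and a tool call to move; the robot and the scene stay as the last step left them, time stands still between calls to the robot, and variables do not carry over. Pictures are saved under pics/ and viewed, about 8 in all and at most 12, crops included, and the job is handed in when it is done.

Besides the shell and the picture viewer there is one more tool, called after "Emit:" as name([rows], argument=value, ...), one row to a line, values as JSON. apply_moves: Moves the arm, as the interface text tells. Its arguments: {"type":"object","properties":{"increments":{"type":"array","items":{"type":"object","properties":{"hand":{"type":"number"},"x":{"type":"number"},"y":{"type":"number"},"z":{"type":"number"},"ax":{"type":"number"},"ay":{"type":"number"},"az":{"type":"number"}}}},"grip_force":{"type":"number"}},"required":["increments"]}

```bash
mkdir -p pics; ls; cat > h.py <<'E'
import numpy as np,cv2
from scipy.spatial.transform import Rotation as R
from station import bot
def cam(p):
    if 'rvec' in p:
        Rm=cv2.Rodrigues(np.array(p['rvec'],float))[0]; t=np.array(p['tvec'],float).ravel()
    else:
        s=p['st']; T=np.eye(4);T[:3,:3]=R.from_quat(s['ee_rot']).as_matrix();T[:3,3]=s['tcp_pos']
        M=np.linalg.inv(T@np.array(p['hand_eye'])); Rm=M[:3,:3];t=M[:3,3]
    return np.array(p['intrinsics'],float),Rm,t
def grab(n):
    s=bot.state(); p=bot.grab_frame(n)
    if n=='wrist': p['st']=s
    return p
def ray(p,px):
    K,Rm,t=cam(p); d=Rm.T@np.linalg.solve(K,[px[0],px[1],1.]); return -Rm.T@t,d/np.linalg.norm(d)
def atz(p,px,z):
    o,d=ray(p,px); return o+d*(z-o[2])/d[2]
def proj(p,X):
    K,Rm,t=cam(p); c=K@(Rm@np.array(X,float)+t); return c[:2]/c[2]
def tri(rs):
    A=0;b=0
    for o,d in rs:
        P=np.eye(3)-np.outer(d,d);A=A+P;b=b+P@o
    X=np.linalg.solve(A,b); return X,[np.linalg.norm((np.eye(3)-np.outer(d,d))@(X-o)) for o,d in rs]
E
python3 - <<'E'
from h import *
np.set_printoptions(precision=1,suppress=True)
s=bot.state();print(s)
Z=dict(press=0,hinge_line=105,bar_mid=135,catch_pivot=165,catch_tab=165,sole_center=70,tray_in=5,tin=0,hammer=0,last=0)
ps={}
for n in('side','top'):
    p=grab(n);ps[n]=p;cv2.imwrite(f'pics/{n}0.png',p['frame']);print(n,cam(p)[0].ravel(),-cam(p)[1].T@cam(p)[2])
for k,z in Z.items():
    rs=[]
    for n,p in ps.items():
        r=bot.spot_point(k,p)
        for q in r[:2]: print(k,n,round(q['confidence'],2),np.array(q['pixel']),atz(p,q['pixel'],z))
        if r: rs.append(ray(p,r[0]['pixel']))
    if len(rs)==2: print('   tri',*tri(rs))
E
```

```text
pics
{'clock': 0.0, 'qpos': array([ 1.4,  0.5, -0.4,  1.6,  0.2,  1.1, -0.2]), 'joint_vel': array([-0., -0.,  0., -0.,  0.,  0., -0.]), 'tau': array([  0. , -57. ,  -5.8, -28.1,   0. ,   0. ,   0. ]), 'tcp_pos': array([ 264.6, -592.9,  202.9]), 'ee_rot': array([ 1. ,  0.2, -0. , -0. ]), 'wrist_force': array([-0.1, -0.6, -0.1]), 'moment': array([ 0.1, -0.1,  0. ]), 'opening': 1.001317648541841}
side [614.1   0.  326.9   0.  614.1 244.4   0.    0.    1. ] [ 265.4 1050.  1023.8]
top [615.1   0.  319.9   0.  615.1 231.1   0.    0.    1. ] [ 448.3  -43.  1485.8]
press side 0.75 [333.2 270. ] [ 559.9 -111.6    0. ]
press top 0.75 [361.7 225.8] [ 564.8 -127.5    0. ]
press top 0.52 [195.8 156.6] [725.5 281.1   0. ]
   tri [ 565.1 -128.5  -15. ] [np.float64(0.8628146234508058), np.float64(0.8628146234509044)]
hinge_line side 0.61 [350.9 216.6] [ 541.7 -209.4  105. ]
hinge_line top 0.57 [405.  231.1] [ 546.8 -218.9  105. ]
   tri [ 545.8 -220.2   97. ] [np.float64(1.6311567780344929), np.float64(1.631156778034516)]
bar_mid side 0.71 [339.1 245.7] [530.9 -46.7 135. ]
bar_mid side 0.67 [314.1 2
[... 864 characters left out ...]
5407155026695)]
tin side 0.63 [205.5 370.4] [734.2 284.4   0. ]
tin top 0.83 [195.4 155.1] [729.2 282.2   0. ]
   tri [732.  283.3  -1.2] [np.float64(2.659753175029639), np.float64(2.659753175029826)]
hammer side 0.72 [419.3 210.3] [ 389.8 -442.1   -0. ]
hammer top 0.57 [490.  304.8] [ 381.9 -438.     0. ]
   tri [ 385.7 -436.2    4.7] [np.float64(3.6077260941842693), np.float64(3.6077260941842555)]
last side 0.84 [322.9 193. ] [ 683.9 -447.8    0. ]
last side 0.46 [321.3 258.8] [ 601.7 -146.1    0. ]
last top 0.57 [494.4 182.5] [ 677.4 -447.4    0. ]
last top 0.33 [195.3 153.9] [732.1 282.6   0. ]
   tri [ 680.4 -446.6    1. ] [np.float64(3.1474369982680903), np.float64(3.1474369982683523)]
```

```bash
python3 - <<'E'
import cv2,numpy as np
a=cv2.imread('pics/side0.png')[170:470,150:450];b=cv2.imread('pics/top0.png')[120:420,120:520]
a=cv2.resize(a,(400,400));b=cv2.resize(b,None,fx=4/3,fy=4/3)[:, :]
b=cv2.resize(cv2.imread('pics/top0.png')[150:320,230:470],None,fx=1.66,fy=1.66)
a2=cv2.resize(cv2.imread('pics/side0.png')[190:310,260:420],None,fx=5,fy=5)
cv2.imwrite('pics/a2.png',a2)
b2=cv2.resize(cv2.imread('pics/top0.png')[150:300,250:450],None,fx=4,fy=4)
cv2.imwrite('pics/b2.png',b2)
E
```

```text
(no output)
```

View pics/a2.png

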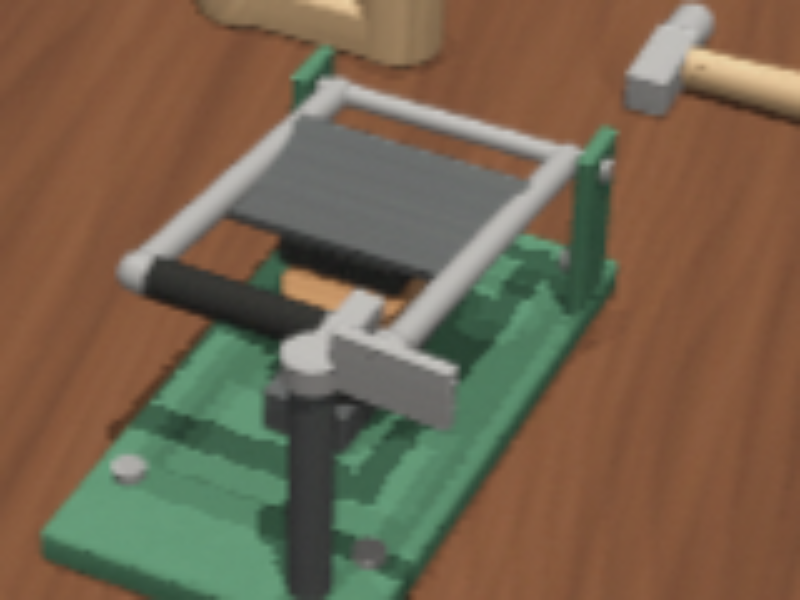

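View pics/b2.png

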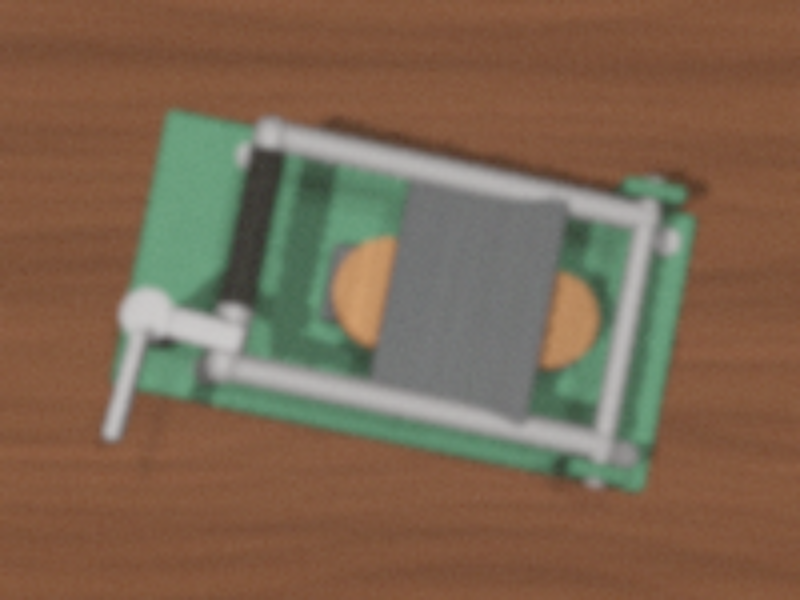

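View pics/top0.png

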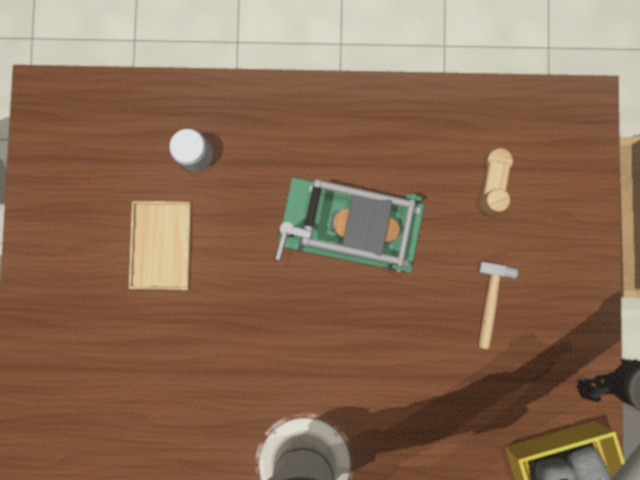

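The side crop shows the catch post, with its tab pointing towards the viewer's right (press −x) and its tongue over the −x end of the bar. The top view shows the press base corners at about (292,178), (424,204), (410,272) and (278,246), the pivot at (286,228) and the tray at (130–190, 202–289). Next I fit the press pose and the tray yaw.

```bash
python3 - <<'E'
from h import *
from scipy.optimize import least_squares
np.set_printoptions(precision=2,suppress=True)
s=bot.state();M=R.from_quat(s['ee_rot']).as_matrix();print('toolx',M[:,0],'tooly',M[:,1])
p=grab('top');q=grab('side')
c=[atz(p,u,20)[:2] for u in[(292.5,177.5),(423.75,203.75),(410,272.5),(278,246.2)]]
c=np.array(c);print(c,[np.linalg.norm(c[i]-c[(i+1)%4]) for i in range(4)],'ctr',c.mean(0))
print('yaw edges',np.degrees([np.arctan2(*(c[i]-c[j])[::-1]) for i,j in((0,1),(3,2),(0,3),(1,2))]))
bar=atz(p,(310.5,212.2),135);hin=atz(p,(406.8,231.8),105);piv=atz(p,(286.3,228),182);tab=atz(p,(277.8,258.7),182)
print('bar',bar,'hinge',hin,np.linalg.norm((bar-hin)[:2]),np.degrees(np.arctan2(*(bar-hin)[:2][::-1])),'piv',piv,'tabend',tab,np.linalg.norm(tab-piv))
for n,P in(('top',p),('side',q)):
    m=bot.silhouettes('tray_in',P)
    if m:
        k,_=cv2.findContours(m[0]['mask'].astype(np.uint8),0,2);k=max(k,key=cv2.contourArea)[:,0]
        g=np.array([atz(P,u,16)[:2] for u in k],np.float32)
        print(n,'tray',m[0]['confidence'],cv2.minAreaRect(g))
E
```

```text
toolx [0.91 0.41 0.  ] tooly [ 0.41 -0.91  0.  ]
[[ 675.95   42.03]
 [ 619.43 -273.64]
 [ 454.61 -242.95]
 [ 509.96   72.32]] [np.float64(320.69000643904934), np.float64(167.66011418280763), np.float64(320.0929848955637), np.float64(168.72380203638758)] ctr [ 564.99 -100.56]
yaw edges [ 79.85  80.04 -10.34 -10.55]
bar [581.78  -6.38 135.  ] hinge [ 545.31 -222.99  105.  ] 219.65685830294356 80.44333191382067 piv [542.25  42.99 182.  ] tabend [476.63  59.26 182.  ] 67.6076922070286
top tray 0.88 ((505.0451354980469, 357.49639892578125), (211.32113647460938, 145.08132934570312), 0.8253840208053589)
side tray 0.66 ((508.9833984375, 366.1044616699219), (211.91989135742188, 149.07696533203125), 0.24689261615276337)
```

Emit:
apply_moves([
  {"hand":0,"x":0.034,"y":-0.035,"z":-0.003},
  {"hand":0,"x":0.034,"y":-0.035,"z":-0.003},
  {"hand":0,"x":0.034,"y":-0.035,"z":-0.003},
  {"hand":0,"x":0.034,"y":-0.035,"z":-0.003},
  {"hand":0,"x":0.034,"y":-0.035,"z":-0.003},
  {"hand":0,"x":0.034,"y":-0.035,"z":-0.003},
  {"hand":0,"x":0.034,"y":-0.035,"z":-0.003},
  {"hand":0,"x":0.034,"y":-0.035,"z":-0.003},
  {"hand":0,"x":0.034,"y":-0.035,"z":-0.003},
  {"hand":0,"x":0.034,"y":-0.035,"z":-0.003},
  {"hand":0,"x":0.034,"y":-0.035,"z":-0.003},
  {"hand":0,"x":0.034,"y":-0.035,"z":-0.003},
])

```text
invalid input
```

Emit:
apply_moves([
  {"hand":0,"az":-0.148},
  {"hand":0,"az":-0.148},
  {"hand":0,"az":-0.148},
  {"hand":0,"az":-0.148},
  {"hand":0,"az":-0.148},
  {"hand":0,"az":-0.148},
  {"hand":0,"az":-0.148},
  {"hand":0,"az":-0.148},
  {"hand":0,"az":-0.148},
  {"hand":0,"az":-0.148},
])

```text
invalid input
```

```bash
cat >> h.py <<'E'
def todo(x,y,z,yh):
    "print tool-frame shift (mm) to world target, and az (rad) to bring tool y to heading yh (deg)"
    s=bot.state();M=R.from_quat(s['ee_rot']).as_matrix();p=np.array(s['tcp_pos'])
    h=np.degrees(np.arctan2(M[1,1],M[0,1]));d=(yh-h+180)%360-180
    print('t',round(s['clock'],2),'tcp',p.round(1),'yhead',round(h,1),'tilt',M[2].round(3),'shift',(M.T@(np.array([x,y,z])-p)).round(1),'az',round(-np.radians(d),3),'q',np.round(s['qpos'],2),'F',np.round(s['wrist_force'],1),'open',round(s['opening'],2))
E
python3 -c "
from h import *
todo(498,54,230,80)"
```

```text
t 1.3 tcp [ 265.  -593.5  203.9] yhead -65.9 tilt [ 0.  0. -1.] shift [ 476.7 -496.4  -26.1] az -2.547 q [ 1.41  0.5  -0.43  1.55  0.22  1.14 -0.21] F [-0.4  0.2  0.2] open 1.0
```

Emit:
apply_moves([
  {"hand":0.0,"x":0.034,"y":-0.035,"z":-0.003,"ax":0.0,"ay":0.0,"az":0.0},
], grip_force=30)

```text
clock: 1.4
tcp_pos: [276.9, -553.0, 205.6]
ee_rot: [0.979, 0.204, -0.001, 0.001]
wrist_force: [0.1, -0.0, 1.2]
opening: 0.857
```

Emit:
apply_moves([
  {"hand":0,"x":0.034,"y":-0.035,"z":-0.003,"ax":0,"ay":0,"az":0},
  {"hand":0,"x":0.034,"y":-0.035,"z":-0.003,"ax":0,"ay":0,"az":0},
  {"hand":0,"x":0.034,"y":-0.035,"z":-0.003,"ax":0,"ay":0,"az":0},
  {"hand":0,"x":0.034,"y":-0.035,"z":-0.003,"ax":0,"ay":0,"az":0},
  {"hand":0,"x":0.034,"y":-0.035,"z":-0.003,"ax":0,"ay":0,"az":0},
  {"hand":0,"x":0.034,"y":-0.035,"z":-0.003,"ax":0,"ay":0,"az":0},
  {"hand":0,"x":0.034,"y":-0.035,"z":-0.003,"ax":0,"ay":0,"az":0},
  {"hand":0,"x":0.034,"y":-0.035,"z":-0.003,"ax":0,"ay":0,"az":0},
  {"hand":0,"x":0.034,"y":-0.035,"z":-0.003,"ax":0,"ay":0,"az":0},
  {"hand":0,"x":0.034,"y":-0.035,"z":-0.003,"ax":0,"ay":0,"az":0},
  {"hand":0,"x":0.034,"y":-0.035,"z":-0.003,"ax":0,"ay":0,"az":0},
], grip_force=30)

```text
clock: 2.5
tcp_pos: [466.8, -42.0, 240.5]
ee_rot: [0.978, 0.208, 0.0, 0.001]
wrist_force: [0.8, -0.8, -0.3]
opening: 0.503
```

Emit:
apply_moves([
  {"hand":0,"az":-0.148},
  {"hand":0,"az":-0.148},
  {"hand":0,"az":-0.148},
  {"hand":0,"az":-0.148},
  {"hand":0,"az":-0.148},
  {"hand":0,"az":-0.148},
  {"hand":0,"az":-0.148},
  {"hand":0,"az":-0.148},
  {"hand":0,"az":-0.148},
  {"hand":0,"az":-0.148},
], grip_force=30)

```text
invalid input
```

```bash
python3 -c "
from h import *
todo(498,54,230,80)"
```

```text
t 2.5 tcp [466.8 -42.  240.5] yhead -66.0 tilt [ 0.001  0.001 -1.   ] shift [ 67.6 -75.   10.5] az -2.548 q [ 0.78  0.17 -0.81  1.94  0.14  1.09 -1.25] F [ 0.8 -0.8 -0.3] open 0.5
```

Emit:
apply_moves([
  {"hand":0,"x":0.023,"y":-0.025,"z":0,"ax":0,"ay":0,"az":0},
  {"hand":0,"x":0.022,"y":-0.025,"z":0,"ax":0,"ay":0,"az":0},
  {"hand":0,"x":0.022,"y":-0.025,"z":0,"ax":0,"ay":0,"az":0},
  {"hand":0,"x":0,"y":0,"z":0,"ax":0,"ay":0,"az":-0.14},
  {"hand":0,"x":0,"y":0,"z":0,"ax":0,"ay":0,"az":-0.14},
  {"hand":0,"x":0,"y":0,"z":0,"ax":0,"ay":0,"az":-0.14},
  {"hand":0,"x":0,"y":0,"z":0,"ax":0,"ay":0,"az":-0.14},
  {"hand":0,"x":0,"y":0,"z":0,"ax":0,"ay":0,"az":-0.14},
  {"hand":0,"x":0,"y":0,"z":0,"ax":0,"ay":0,"az":-0.14},
  {"hand":0,"x":0,"y":0,"z":0,"ax":0,"ay":0,"az":-0.14},
  {"hand":0,"x":0,"y":0,"z":0,"ax":0,"ay":0,"az":-0.14},
  {"hand":0,"x":0,"y":0,"z":0,"ax":0,"ay":0,"az":-0.14},
], grip_force=30)

```text
clock: 3.7
tcp_pos: [497.0, 52.0, 240.1]
ee_rot: [0.665, 0.746, 0.0, 0.0]
wrist_force: [-0.4, 0.2, -0.3]
opening: 0.504
```

Emit:
apply_moves([
  {"hand":0,"x":0,"y":0,"z":0,"ax":0,"ay":0,"az":-0.14},
  {"hand":0,"x":0,"y":0,"z":0,"ax":0,"ay":0,"az":-0.14},
  {"hand":0,"x":0,"y":0,"z":0,"ax":0,"ay":0,"az":-0.14},
  {"hand":0,"x":0,"y":0,"z":0,"ax":0,"ay":0,"az":-0.14},
  {"hand":0,"x":0,"y":0,"z":0,"ax":0,"ay":0,"az":-0.14},
  {"hand":0,"x":0,"y":0,"z":0,"ax":0,"ay":0,"az":-0.14},
  {"hand":0,"x":0,"y":0,"z":0,"ax":0,"ay":0,"az":-0.14},
  {"hand":0,"x":0,"y":0,"z":0,"ax":0,"ay":0,"az":-0.14},
  {"hand":0,"x":0,"y":0,"z":0,"ax":0,"ay":0,"az":-0.14},
  {"hand":0,"x":0,"y":0,"z":0,"ax":0,"ay":0,"az":0},
  {"hand":0,"x":0,"y":0,"z":0,"ax":0,"ay":0,"az":0},
], grip_force=30)

```text
clock: 4.8
tcp_pos: [497.0, 52.1, 239.9]
ee_rot: [0.103, 0.995, 0.0, -0.0]
wrist_force: [-0.4, 0.8, -0.6]
opening: 0.499
```

```bash
python3 -c "
from h import *
todo(498,54,230,80)
p=grab('wrist');cv2.imwrite('pics/w1.png',p['frame'])
np.set_printoptions(precision=1,suppress=True)
for k,z in(('catch_pivot',165),('catch_tab',165),('bar_mid',135),('press',0)):
  for r in bot.spot_point(k,p)[:2]: print(k,r['confidence'],r['pixel'],atz(p,r['pixel'],z))
for X in((498,54,165),(546,45,165),(583,-7,135)): print(proj(p,X))
"
```

```text
t 4.8 tcp [497.   52.1 239.9] yhead 78.2 tilt [ 0.  0. -1.] shift [-0.6  2.1  9.9] az -0.031 q [ 0.92  0.51 -1.4   1.86  0.54  1.24  0.72] F [-0.4  0.8 -0.6] open 0.5
catch_pivot 0.7 [328.7, 302.1] [546.8  47.2 165. ]
catch_tab 0.31 [527.4, 335.7] [607.5 194.3 165. ]
bar_mid 0.88 [274.4, 336.9] [585.4  -9.  135. ]
press 0.64 [194.2, 277.0] [ 561.8 -123.7    0. ]
[324.4 240.5]
[325.6 301.7]
[275.9 334.1]
```

View pics/w1.png

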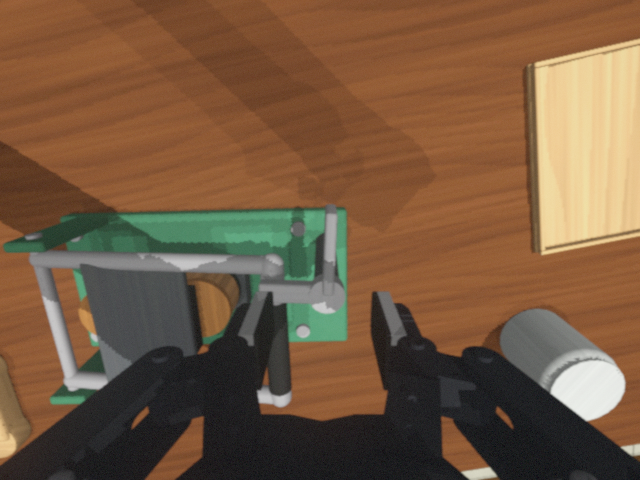

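The wrist picture shows the catch pivot at (328,296) and the tab running up from it to (331,207). Both match my estimate, with the fingers straddling the tab. I go down onto it and grip.

Emit:
apply_moves([
  {"hand":0,"x":0,"y":0.003,"z":0.015,"ax":0,"ay":0,"az":-0.031},
  {"hand":0,"x":0,"y":0,"z":0.02,"ax":0,"ay":0,"az":0},
  {"hand":0,"x":0,"y":0,"z":0.02,"ax":0,"ay":0,"az":0},
  {"hand":0,"x":0,"y":0,"z":0.02,"ax":0,"ay":0,"az":0},
  {"hand":0,"x":0,"y":0,"z":0.01,"ax":0,"ay":0,"az":0},
  {"hand":0.6,"x":0,"y":0,"z":0,"ax":0,"ay":0,"az":0},
  {"hand":1,"x":0,"y":0,"z":0,"ax":0,"ay":0,"az":0},
  {"hand":1,"x":0,"y":0,"z":0,"ax":0,"ay":0,"az":0},
  {"hand":1,"x":0,"y":0,"z":0,"ax":0,"ay":0,"az":0},
  {"hand":1,"x":0,"y":0,"z":0,"ax":0,"ay":0,"az":0},
], grip_force=20)

```text
clock: 6.05
tcp_pos: [498.0, 55.0, 155.5]
ee_rot: [0.085, 0.996, -0.0, 0.001]
wrist_force: [0.1, 0.3, 0.3]
opening: -0.0
```

```bash
python3 -c "
from h import *
todo(498,55,155,80)"
```

```text
t 6.05 tcp [498.   55.  155.5] yhead 80.2 tilt [-0.001  0.    -1.   ] shift [-0.   0.   0.5] az 0.004 q [ 0.82  0.6  -1.28  1.95  0.66  1.1   0.65] F [0.1 0.3 0.3] open -0.0
```

```bash
python3 -c "
from h import *
a=grab('side')['frame'][150:310,240:440];b=grab('wrist')['frame']
cv2.imwrite('pics/c1.png',np.hstack([cv2.resize(a,(400,320)),cv2.resize(b,(400,320))]))
"
```

```text
(no output)
```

View pics/c1.png

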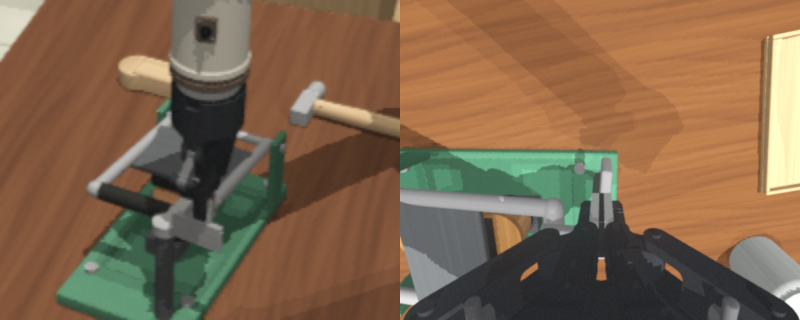

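```bash
python3 -c "
from h import *
f=grab('side');w=grab('wrist')
for X in((498,55,155),(498,55,174),(498,55,182),(498,42,155),(483,57,182),(477,58,182),(477,58,148),(546.8,46.5,182)): print(X,proj(f,X).round(1),proj(w,X).round(1))
a=cv2.resize(f['frame'][220:290,300:380],(640,560),interpolation=2)[:, :400];b=cv2.resize(w['frame'][220:460,230:410],(400,533),interpolation=2)
o=np.zeros((560,800,3),np.uint8);o[:,:400]=a;o[:533,400:]=b;cv2.imwrite('pics/c2.png',o)
"
```

```text
(498, 55, 155) [342.  268.8] [321.6 282.4]
(498, 55, 174) [342.3 262.1] [321.5 299. ]
(498, 55, 182) [342.4 259.3] [321.5 307.1]
(498, 42, 155) [343.5 265.2] [297.1 286.3]
(483, 57, 182) [348.9 261.1] [320.1 275.8]
(477, 58, 182) [351.5 261.9] [320.  262.7]
(477, 58, 148) [350.9 273.9] [320.4 239.4]
(546.8, 46.5, 182) [321.7 252.8] [321.5 398.2]
```

View pics/c2.png

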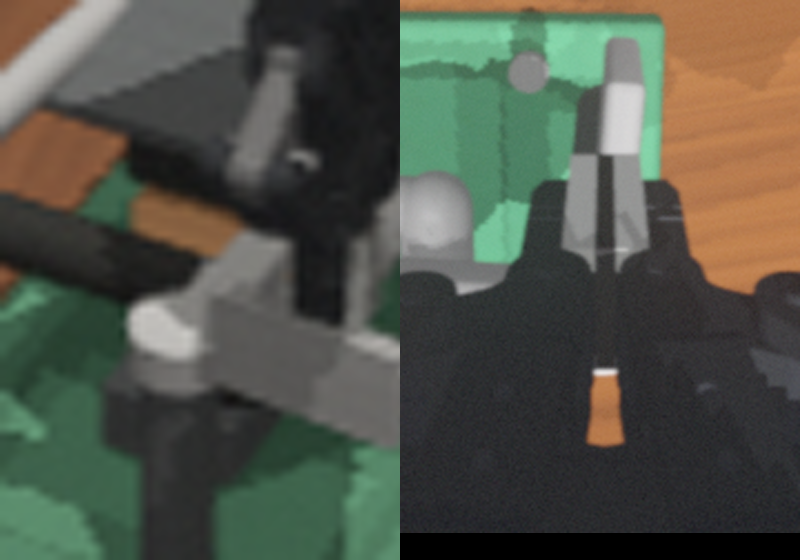

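The side crop shows the tab unoccluded in front of the closed fingers. The opening reads 0, so the blade is not between the pads and both fingers look to be on its −y side. A small test push along +y will show whether they drive the catch.

Emit:
apply_moves([
  {"hand":1,"x":0,"y":0.004,"z":0,"ax":0,"ay":0,"az":0},
  {"hand":1,"x":0,"y":0.004,"z":0,"ax":0,"ay":0,"az":0},
  {"hand":1,"x":0,"y":0.004,"z":0,"ax":0,"ay":0,"az":0},
  {"hand":1,"x":0,"y":0.004,"z":0,"ax":0,"ay":0,"az":0},
], grip_force=20)

```text
clock: 6.65
tcp_pos: [500.3, 71.4, 154.9]
ee_rot: [0.085, 0.996, 0.0, 0.0]
wrist_force: [0.3, 0.2, -0.1]
opening: -0.0
```

```bash
python3 -c "
from h import *
todo(498,55,155,80)
f=grab('side');w=grab('wrist')
a=cv2.resize(f['frame'][220:290,300:370],(400,400),interpolation=2);b=cv2.resize(w['frame'][200:440,200:440],(400,400),interpolation=2)
cv2.imwrite('pics/c3.png',np.hstack([a,b]))
"
```

```text
t 6.65 tcp [500.3  71.4 154.9] yhead 80.2 tilt [-0.  0. -1.] shift [ -0.5 -16.5  -0.1] az 0.004 q [ 0.78  0.61 -1.27  1.94  0.66  1.1   0.62] F [ 0.3  0.2 -0.1] open -0.0
```

View pics/c3.png

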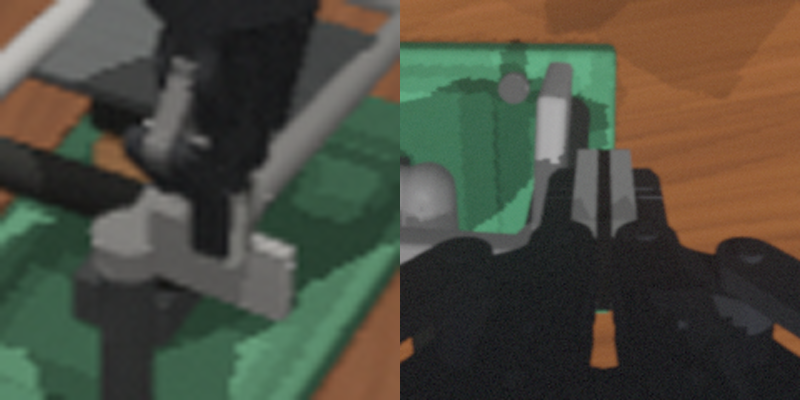

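The closed fingers passed over the tab with no contact, and the tab is now on their other side. So the real fingertips are higher than the TCP by some 20–30 mm. I go back, open, descend further and grip.

Emit:
apply_moves([
  {"hand":1,"x":0,"y":-0.006,"z":-0.005,"ax":0,"ay":0,"az":0},
  {"hand":0,"x":0,"y":-0.006,"z":-0.005,"ax":0,"ay":0,"az":0},
  {"hand":0,"x":0,"y":0,"z":0,"ax":0,"ay":0,"az":0},
  {"hand":0,"x":0,"y":0,"z":0,"ax":0,"ay":0,"az":0},
  {"hand":0,"x":0,"y":0,"z":0,"ax":0,"ay":0,"az":0},
  {"hand":0,"x":0,"y":0,"z":0.012,"ax":0,"ay":0,"az":0},
  {"hand":0,"x":0,"y":0,"z":0.012,"ax":0,"ay":0,"az":0},
  {"hand":0,"x":0,"y":0,"z":0.011,"ax":0,"ay":0,"az":0},
], grip_force=20)

```text
clock: 7.55
tcp_pos: [497.6, 58.8, 128.3]
ee_rot: [0.085, 0.996, -0.0, -0.001]
wrist_force: [1.3, -0.0, -1.1]
opening: 0.501
```

Emit:
apply_moves([
  {"hand":1,"x":0,"y":0,"z":0,"ax":0,"ay":0,"az":0},
  {"hand":1,"x":0,"y":0,"z":0,"ax":0,"ay":0,"az":0},
  {"hand":1,"x":0,"y":0,"z":0,"ax":0,"ay":0,"az":0},
  {"hand":1,"x":0,"y":0,"z":0,"ax":0,"ay":0,"az":0},
  {"hand":1,"x":0,"y":0,"z":0,"ax":0,"ay":0,"az":0},
], grip_force=20)

```text
clock: 8.05
tcp_pos: [497.5, 57.6, 129.6]
ee_rot: [0.086, 0.996, -0.001, -0.001]
wrist_force: [-2.5, -4.4, -1.4]
opening: 0.1
```

```bash
python3 -c "
from h import *
todo(498,59,130,80)"
```

```text
t 8.05 tcp [497.5  57.6 129.6] yhead 80.1 tilt [ 0.001 -0.002 -1.   ] shift [-0.3  1.4 -0.4] az 0.003 q [ 0.78  0.63 -1.24  1.97  0.7   1.06  0.62] F [-2.5 -4.4 -1.4] open 0.1
```

The tab is gripped (opening 0.10, about 8.5 mm). I turn it clockwise along its arc.

Emit:
apply_moves([
  {"hand":1,"x":-0.0004,"y":0.0065,"z":0,"ax":0,"ay":0,"az":0.13},
  {"hand":1,"x":-0.0004,"y":0.0065,"z":0,"ax":0,"ay":0,"az":0.13},
  {"hand":1,"x":-0.0004,"y":0.0065,"z":0,"ax":0,"ay":0,"az":0.13},
  {"hand":1,"x":-0.0004,"y":0.0065,"z":0,"ax":0,"ay":0,"az":0.13},
  {"hand":1,"x":-0.0004,"y":0.0065,"z":0,"ax":0,"ay":0,"az":0.13},
  {"hand":1,"x":-0.0004,"y":0.0065,"z":0,"ax":0,"ay":0,"az":0.13},
  {"hand":1,"x":0,"y":0,"z":0,"ax":0,"ay":0,"az":0},
], grip_force=20)

```text
clock: 8.75
tcp_pos: [518.7, 86.2, 129.4]
ee_rot: [0.461, 0.887, -0.004, 0.001]
wrist_force: [-1.4, -12.8, 0.9]
opening: 0.097
```

```bash
python3 -c "
from h import *
todo(554,95,130,-10)"
```

```text
t 8.75 tcp [518.7  86.2 129.4] yhead 35.1 tilt [-0.005 -0.005 -1.   ] shift [-13.1  33.9  -0.7] az 0.787 q [ 0.58  0.56 -1.03  1.91  0.57  1.   -0.1 ] F [ -1.4 -12.8   0.9] open 0.1
```

Emit:
apply_moves([
  {"hand":1,"x":-0.0012,"y":0.0064,"z":0,"ax":0,"ay":0,"az":0.13},
  {"hand":1,"x":-0.0008,"y":0.0064,"z":0,"ax":0,"ay":0,"az":0.13},
  {"hand":1,"x":-0.0006,"y":0.0064,"z":0,"ax":0,"ay":0,"az":0.13},
  {"hand":1,"x":-0.0004,"y":0.0064,"z":0,"ax":0,"ay":0,"az":0.13},
  {"hand":1,"x":-0.0004,"y":0.0064,"z":0,"ax":0,"ay":0,"az":0.13},
  {"hand":1,"x":-0.0004,"y":0.0064,"z":0,"ax":0,"ay":0,"az":0.13},
  {"hand":1,"x":0,"y":0.0,"z":0,"ax":0,"ay":0,"az":0},
], grip_force=20)

```text
clock: 9.45
tcp_pos: [551.6, 92.4, 129.0]
ee_rot: [0.764, 0.646, -0.007, 0.001]
wrist_force: [-13.9, -14.7, 10.1]
opening: 0.086
```

```bash
python3 -c "
from h import *
todo(554,95,130,-10)"
```

```text
t 9.45 tcp [551.6  92.4 129. ] yhead -9.6 tilt [-0.012 -0.008 -1.   ] shift [ 3.   1.9 -1.1] az 0.007 q [ 0.41  0.54 -0.82  1.83  0.47  0.99 -0.78] F [-13.9 -14.7  10.1] open 0.09
```

Emit:
apply_moves([
  {"hand":1,"x":-0.0005,"y":0.002,"z":0,"ax":0,"ay":0,"az":0.03},
  {"hand":1,"x":-0.0005,"y":0.001,"z":0,"ax":0,"ay":0,"az":0.02},
  {"hand":1,"x":0,"y":0,"z":0,"ax":0,"ay":0,"az":0},
], grip_force=20)

```text
clock: 9.75
tcp_pos: [552.0, 92.3, 128.9]
ee_rot: [0.777, 0.629, -0.008, -0.0]
wrist_force: [-19.5, -13.5, 14.0]
opening: 0.089
```

Emit:
apply_moves([
  {"hand":0,"x":0,"y":0,"z":0,"ax":0,"ay":0,"az":0},
  {"hand":0,"x":0,"y":0,"z":0,"ax":0,"ay":0,"az":0},
  {"hand":0,"x":0,"y":0,"z":0,"ax":0,"ay":0,"az":0},
  {"hand":0,"x":0,"y":0,"z":-0.03,"ax":0,"ay":0,"az":0},
  {"hand":0,"x":0,"y":0,"z":-0.04,"ax":0,"ay":0,"az":0},
  {"hand":0,"x":0,"y":0,"z":-0.04,"ax":0,"ay":0,"az":0},
  {"hand":0,"x":0,"y":0,"z":0,"ax":0,"ay":0,"az":0},
], grip_force=20)

```text
clock: 10.45
tcp_pos: [562.6, 99.9, 246.1]
ee_rot: [0.777, 0.63, 0.005, 0.003]
wrist_force: [1.4, 1.1, 0.4]
opening: 0.497
```

```bash
python3 -c "
from h import *
todo(594,-6,240,80)
f=grab('wrist');np.set_printoptions(precision=1,suppress=True)
for k,z in(('catch_pivot',165),('catch_tab',165),('bar_mid',135),('sole_center',70)):
  for r in bot.spot_point(k,f)[:2]: print(k,r['confidence'],r['pixel'],atz(f,r['pixel'],z))
cv2.imwrite('pics/w2.png',f['frame'])
"
```

```text
t 10.45 tcp [562.6  99.9 246.1] yhead -12.0 tilt [ 0.005  0.01  -1.   ] shift [-97.1  52.6   6.2] az -1.605 q [ 0.47  0.41 -0.89  1.71  0.34  1.18 -0.72] F [1.4 1.1 0.4] open 0.5
catch_pivot 0.76 [312.7, 310.3] [544.1  43.5 165. ]
catch_tab 0.81 [306.9, 244.0] [551.7  97.8 165. ]
bar_mid 0.67 [366.9, 335.3] [582.6  -6.9 135. ]
```

View pics/w2.png

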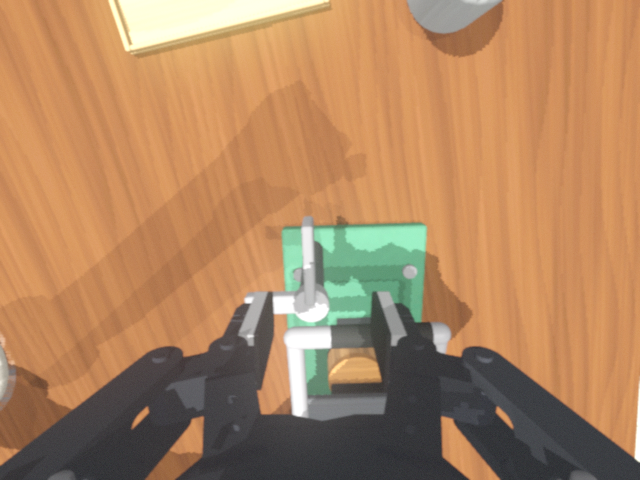

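The picture shows the catch fully aside, with its tab at (307,220–290) pointing towards +y and its tongue off the bar. Now I move over the bar and turn the jaws across it.

Emit:
apply_moves([
  {"hand":0,"x":-0.024,"y":0.014,"z":0,"ax":0,"ay":0,"az":0},
  {"hand":0,"x":-0.024,"y":0.013,"z":0,"ax":0,"ay":0,"az":0},
  {"hand":0,"x":-0.025,"y":0.013,"z":0,"ax":0,"ay":0,"az":0},
  {"hand":0,"x":-0.025,"y":0.013,"z":0,"ax":0,"ay":0,"az":0},
  {"hand":0,"x":0,"y":0,"z":0,"ax":0,"ay":0,"az":-0.14},
  {"hand":0,"x":0,"y":0,"z":0,"ax":0,"ay":0,"az":-0.14},
  {"hand":0,"x":0,"y":0,"z":0,"ax":0,"ay":0,"az":-0.14},
  {"hand":0,"x":0,"y":0,"z":0,"ax":0,"ay":0,"az":-0.14},
  {"hand":0,"x":0,"y":0,"z":0,"ax":0,"ay":0,"az":-0.14},
  {"hand":0,"x":0,"y":0,"z":0,"ax":0,"ay":0,"az":-0.14},
  {"hand":0,"x":0,"y":0,"z":0,"ax":0,"ay":0,"az":-0.14},
], grip_force=20)

```text
clock: 11.8
tcp_pos: [589.1, -9.6, 238.4]
ee_rot: [0.387, 0.922, -0.0, -0.001]
wrist_force: [-0.1, -0.3, 0.2]
opening: 0.5
```

Emit:
apply_moves([
  {"hand":0,"x":0,"y":0,"z":0,"ax":0,"ay":0,"az":-0.14},
  {"hand":0,"x":0,"y":0,"z":0,"ax":0,"ay":0,"az":-0.14},
  {"hand":0,"x":0,"y":0,"z":0,"ax":0,"ay":0,"az":-0.14},
  {"hand":0,"x":0,"y":0,"z":0,"ax":0,"ay":0,"az":-0.14},
  {"hand":0,"x":0,"y":0,"z":0,"ax":0,"ay":0,"az":-0.06},
  {"hand":0,"x":0,"y":0,"z":0,"ax":0,"ay":0,"az":0},
], grip_force=20)

```text
clock: 12.4
tcp_pos: [589.1, -9.6, 238.3]
ee_rot: [0.09, 0.996, 0.001, -0.001]
wrist_force: [0.1, 0.2, -0.1]
opening: 0.502
```

```bash
python3 -c "
from h import *
todo(595,-9,240,80)
f=grab('wrist');np.set_printoptions(precision=1,suppress=True)
for k,z in(('catch_pivot',165),('catch_tab',165),('bar_mid',135),('sole_center',70)):
  for r in bot.spot_point(k,f)[:2]: print(k,r['confidence'],r['pixel'],atz(f,r['pixel'],z))
H=np.array(f['hand_eye']);print(H);K=f['intrinsics']
for u in((272,293),(373,293)):
  d=K[0][0]*42.5/101; print(d,(H@np.append(np.linalg.solve(np.array(K),[*u,1])*d,1))[:3])
"
```

```text
t 12.4 tcp [589.1  -9.6 238.3] yhead 79.7 tilt [ 0.003  0.001 -1.   ] shift [-5.7  1.6 -1.7] az -0.006 q [ 0.81  0.62 -1.21  1.65  0.59  1.3   0.88] F [ 0.1  0.2 -0.1] open 0.5
catch_pivot 0.68 [393.2, 162.7] [544.1  47.7 165. ]
catch_tab 0.78 [465.8, 162.1] [552.5  95.6 165. ]
bar_mid 0.9 [323.5, 223.7] [584.8  -7.1 135. ]
[[  -0.    -1.    -0.3   75.5]
 [   1.    -0.    -0.     0.4]
 [   0.    -0.3    1.  -170.2]
 [   0.     0.     0.     1. ]]
149.86031119920452 [ 10.  -20.7 -33.7]
149.86031119920452 [  9.9  21.8 -33.7]
```

The fingertips measure about 30 mm behind the nominal TCP, so I descend further to grip the bar, offset along +x to stay clear of the catch.

Emit:
apply_moves([
  {"hand":0,"x":-0.0125,"y":0.002,"z":0.008,"ax":0,"ay":0,"az":-0.006},
  {"hand":0,"x":0,"y":0,"z":0.03,"ax":0,"ay":0,"az":0},
  {"hand":0,"x":0,"y":0,"z":0.03,"ax":0,"ay":0,"az":0},
  {"hand":0,"x":0,"y":0,"z":0.03,"ax":0,"ay":0,"az":0},
  {"hand":0,"x":0,"y":0,"z":0.03,"ax":0,"ay":0,"az":0},
  {"hand":0,"x":0,"y":0,"z":0.02,"ax":0,"ay":0,"az":0},
  {"hand":1,"x":0,"y":0,"z":0,"ax":0,"ay":0,"az":0},
  {"hand":1,"x":0,"y":0,"z":0,"ax":0,"ay":0,"az":0},
  {"hand":1,"x":0,"y":0,"z":0,"ax":0,"ay":0,"az":0},
  {"hand":1,"x":0,"y":0,"z":0,"ax":0,"ay":0,"az":0},
], grip_force=30)

```text
clock: 13.65
tcp_pos: [602.1, -10.5, 92.3]
ee_rot: [0.088, 0.996, -0.0, -0.0]
wrist_force: [-4.4, -2.0, -5.1]
opening: 0.224
```

```bash
python3 -c "
from h import *
todo(602,-10,90,80)"
```

```text
t 13.65 tcp [602.1 -10.5  92.3] yhead 79.9 tilt [ 0.001 -0.001 -1.   ] shift [0.2 0.5 2.3] az -0.001 q [ 0.7   0.78 -1.06  1.75  0.77  1.08  0.78] F [-4.4 -2.  -5.1] open 0.22
```

Emit:
apply_moves([
  {"hand":1,"x":0,"y":-0.0037,"z":-0.0195,"ax":0,"ay":0,"az":0},
  {"hand":1,"x":0,"y":-0.0054,"z":-0.0191,"ax":0,"ay":0,"az":0},
  {"hand":1,"x":0,"y":-0.0072,"z":-0.0185,"ax":0,"ay":0,"az":0},
  {"hand":1,"x":0,"y":-0.0088,"z":-0.0178,"ax":0,"ay":0,"az":0},
  {"hand":1,"x":0,"y":-0.0104,"z":-0.0169,"ax":0,"ay":0,"az":0},
  {"hand":1,"x":0,"y":0,"z":0,"ax":0,"ay":0,"az":0},
], grip_force=30)

```text
clock: 14.25
tcp_pos: [595.9, -44.9, 187.1]
ee_rot: [0.088, 0.996, 0.0, 0.0]
wrist_force: [-5.5, 3.5, -2.4]
opening: 0.226
```

```bash
python3 -c "
from h import *
todo(602,-10,90,80)
f=grab('side')
for k in('bar_mid',):
  for r in bot.spot_point(k,f)[:2]: print(k,r['confidence'],r['pixel'])
print(proj(f,(577.7,-42,226.8)), proj(f,(584,-7,135)))"
```

```text
t 14.25 tcp [595.9 -44.9 187.1] yhead 80.0 tilt [-0.001  0.001 -1.   ] shift [ 0.2 35.4 97.1] az -0.001 q [ 0.83  0.68 -1.16  1.69  0.66  1.22  0.91] F [-5.5  3.5 -2.4] open 0.23
bar_mid 0.69 [321.6, 211.5]
[319.61625126 211.26734525] [312.45266931 251.77421777]
```

The bar is following: it is detected at (321.6, 211.5) against an expected (319.6, 211.3). I continue the arc.

Emit:
apply_moves([
  {"hand":1,"x":0,"y":-0.0119,"z":-0.0159,"ax":0,"ay":0,"az":0},
  {"hand":1,"x":0,"y":-0.0133,"z":-0.0148,"ax":0,"ay":0,"az":0},
  {"hand":1,"x":0,"y":-0.0146,"z":-0.0135,"ax":0,"ay":0,"az":0},
  {"hand":1,"x":0,"y":-0.0158,"z":-0.0121,"ax":0,"ay":0,"az":0},
  {"hand":1,"x":0,"y":-0.0168,"z":-0.0106,"ax":0,"ay":0,"az":0},
  {"hand":1,"x":0,"y":-0.0177,"z":-0.009,"ax":0,"ay":0,"az":0},
  {"hand":1,"x":0,"y":-0.0185,"z":-0.0074,"ax":0,"ay":0,"az":0},
  {"hand":1,"x":0,"y":-0.0191,"z":-0.0056,"ax":0,"ay":0,"az":0},
  {"hand":1,"x":0,"y":0,"z":0,"ax":0,"ay":0,"az":0},
], grip_force=30)

```text
clock: 15.25
tcp_pos: [573.8, -169.2, 278.4]
ee_rot: [0.087, 0.996, 0.001, 0.001]
wrist_force: [-12.6, 6.3, 16.6]
opening: 0.223
```

```bash
python3 -c "
from h import *
todo(602,-10,90,80)
"
```

```text
t 15.25 tcp [ 573.8 -169.2  278.4] yhead 80.0 tilt [-0.001  0.002 -1.   ] shift [  0.2 161.3 188.7] az -0.001 q [ 1.08  0.61 -1.24  1.58  0.58  1.37  1.17] F [-12.6   6.3  16.6] open 0.22
```

Emit:
apply_moves([
  {"hand":1,"x":0.001,"y":-0.0195,"z":-0.0075,"ax":0,"ay":0,"az":0},
  {"hand":1,"x":0.001,"y":-0.0198,"z":-0.004,"ax":0,"ay":0,"az":0},
  {"hand":1,"x":0,"y":-0.0199,"z":-0.0002,"ax":0,"ay":0,"az":0},
  {"hand":1,"x":0,"y":-0.0198,"z":0.0016,"ax":0,"ay":0,"az":0},
  {"hand":1,"x":0,"y":-0.0196,"z":0.0034,"ax":0,"ay":0,"az":0},
  {"hand":1,"x":0,"y":0,"z":0,"ax":0,"ay":0,"az":0},
], grip_force=30)

```text
clock: 15.85
tcp_pos: [555.0, -273.1, 280.1]
ee_rot: [0.09, 0.996, -0.002, 0.001]
wrist_force: [-1.6, -2.7, 8.4]
opening: 0.223
```

```bash
python3 -c "
from h import *
todo(602,-10,90,80)
"
```

```text
t 15.85 tcp [ 555.  -273.1  280.1] yhead 79.6 tilt [-0.003 -0.003 -1.   ] shift [  1.7 267.8 189.3] az -0.007 q [ 1.21  0.64 -1.23  1.53  0.61  1.4   1.33] F [-1.6 -2.7  8.4] open 0.22
```

Emit:
apply_moves([
  {"hand":1,"x":0,"y":-0.008,"z":0.001,"ax":0,"ay":0,"az":0},
  {"hand":1,"x":0,"y":-0.008,"z":0.002,"ax":0,"ay":0,"az":0},
  {"hand":1,"x":0,"y":-0.003,"z":0.001,"ax":0,"ay":0,"az":0},
  {"hand":1,"x":0,"y":0,"z":0,"ax":0,"ay":0,"az":0},
], grip_force=30)

```text
clock: 16.25
tcp_pos: [552.3, -287.5, 275.4]
ee_rot: [0.088, 0.996, -0.001, 0.001]
wrist_force: [2.4, -1.7, 3.4]
opening: 0.222
```

```bash
python3 -c "
from h import *
todo(602,-10,90,80)
"
```

```text
t 16.25 tcp [ 552.3 -287.5  275.4] yhead 79.9 tilt [-0.002 -0.001 -1.   ] shift [1.000e-01 2.821e+02 1.852e+02] az -0.002 q [ 1.23  0.65 -1.22  1.53  0.62  1.4   1.36] F [ 2.4 -1.7  3.4] open 0.22
```

Emit:
apply_moves([
  {"hand":0.2,"x":0,"y":0,"z":0,"ax":0,"ay":0,"az":0},
  {"hand":-0.2,"x":0,"y":0,"z":0,"ax":0,"ay":0,"az":0},
  {"hand":-0.2,"x":0,"y":0,"z":0,"ax":0,"ay":0,"az":0},
  {"hand":-0.2,"x":0,"y":0,"z":0,"ax":0,"ay":0,"az":0},
  {"hand":-0.2,"x":0,"y":0,"z":-0.02,"ax":0,"ay":0,"az":0},
  {"hand":-0.2,"x":0,"y":0,"z":-0.025,"ax":0,"ay":0,"az":0},
  {"hand":-0.2,"x":0,"y":0,"z":-0.025,"ax":0,"ay":0,"az":0},
], grip_force=30)

```text
clock: 16.95
tcp_pos: [551.3, -285.8, 345.7]
ee_rot: [0.087, 0.996, 0.0, -0.001]
wrist_force: [0.6, -0.6, -0.8]
opening: 0.6
```

Emit:
apply_moves([
  {"hand":-1,"x":0,"y":0.04,"z":0,"ax":0,"ay":0,"az":0},
  {"hand":-1,"x":0,"y":0.04,"z":0,"ax":0,"ay":0,"az":0},
  {"hand":-1,"x":0,"y":0.04,"z":0,"ax":0,"ay":0,"az":0},
  {"hand":-1,"x":0,"y":0.04,"z":0,"ax":0,"ay":0,"az":0},
  {"hand":-1,"x":0,"y":0.03,"z":0,"ax":0,"ay":0,"az":0},
  {"hand":-1,"x":0,"y":0,"z":0,"ax":0,"ay":0,"az":0},
], grip_force=30)

```text
clock: 17.55
tcp_pos: [584.7, -92.2, 346.2]
ee_rot: [0.083, 0.997, 0.001, 0.0]
wrist_force: [-0.6, 0.0, 0.3]
opening: 0.997
```

```bash
python3 -c "
from h import *
np.set_printoptions(precision=1,suppress=True)
todo(565,-115,250,-10)
F={n:grab(n) for n in('side','wrist','top')}
for k,z in(('bar_mid',311),('sole_center',70)):
  for n,f in F.items():
    for r in bot.spot_point(k,f)[:2]: print(k,n,r['confidence'],r['pixel'],atz(f,r['pixel'],z))
for n,f in F.items():
  m=bot.silhouettes('sole_center',f)
  if m:
    k,_=cv2.findContours(m[0]['mask'].astype(np.uint8),0,2);k=max(k,key=cv2.contourArea)[:,0]
    print(n,m[0]['confidence'],m[0]['extent'],cv2.minAreaRect(np.array([atz(f,u,95)[:2] for u in k],np.float32)))
o=np.hstack([cv2.resize(F['side']['frame'][130:320,230:430],(400,380)),cv2.resize(F['wrist']['frame'],(400,380))]);cv2.imwrite('pics/d1.png',o)
"
```

```text
t 17.55 tcp [584.7 -92.2 346.2] yhead 80.5 tilt [-0.  0. -1.] shift [ 15.7 -25.9  96.1] az 1.58 q [ 1.   0.5 -1.3  1.5  0.5  1.5  1.1] F [-0.6  0.   0.3] open 1.0
bar_mid side 0.56 [365.3, 133.0] [ 531.  -279.1  311. ]
bar_mid wrist 0.7 [460.2, 144.1] [530.8  -8.1 311. ]
bar_mid top 0.83 [452.1, 231.5] [ 533.3 -282.5  311. ]
sole_center side 0.7 [339.2, 244.4] [ 551.4 -132.1   70. ]
sole_center wrist 0.58 [290.6, 174.3] [ 555.8 -129.9   70. ]
sole_center top 0.63 [363.9, 226.6] [ 557.6 -128.6   70. ]
wrist 0.98 [225.3, 145.8, 352.9, 205.3] ((554.8628540039062, -129.8202362060547), (148.57859802246094, 61.56454849243164), 80.27779388427734)
top 0.71 [333.4, 206.8, 357.1, 237.5] ((557.6598510742188, -78.17620849609375), (68.19426727294922, 44.1558952331543), 18.81626319885254)
```

View pics/d1.png

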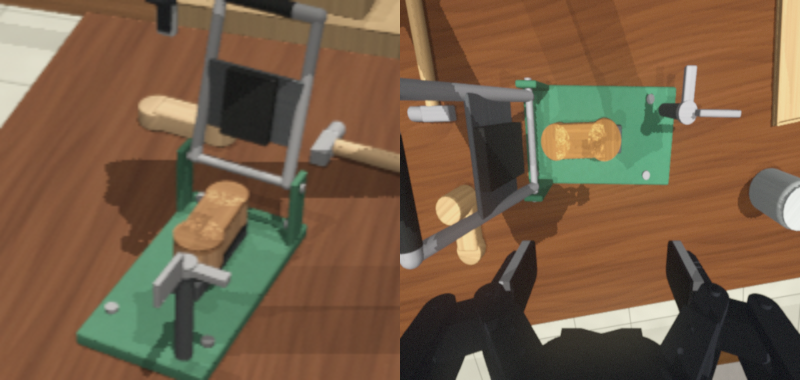

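The side half shows the arm laid back on its stop and the sole free on the bed, at about (211,215) in the crop. The wrist half shows the catch fully aside. The sole centre is at about (556,−130) with its axis at 80°, which agrees across all cameras. Now I move over it and turn the jaws across it.

Emit:
apply_moves([
  {"hand":-1,"x":0.022,"y":-0.042,"z":0,"ax":0,"ay":0,"az":0.14},
  {"hand":-1,"x":0,"y":0,"z":0,"ax":0,"ay":0,"az":0.144},
  {"hand":-1,"x":0,"y":0,"z":0,"ax":0,"ay":0,"az":0.144},
  {"hand":-1,"x":0,"y":0,"z":0,"ax":0,"ay":0,"az":0.144},
  {"hand":-1,"x":0,"y":0,"z":0,"ax":0,"ay":0,"az":0.144},
  {"hand":-1,"x":0,"y":0,"z":0,"ax":0,"ay":0,"az":0.144},
  {"hand":-1,"x":0,"y":0,"z":0,"ax":0,"ay":0,"az":0.144},
  {"hand":-1,"x":0,"y":0,"z":0,"ax":0,"ay":0,"az":0.144},
  {"hand":-1,"x":0,"y":0,"z":0,"ax":0,"ay":0,"az":0.144},
  {"hand":-1,"x":0,"y":0,"z":0,"ax":0,"ay":0,"az":0.144},
  {"hand":-1,"x":0,"y":0,"z":0,"ax":0,"ay":0,"az":0.144},
  {"hand":-1,"x":0,"y":0,"z":0.03,"ax":0,"ay":0,"az":0},
], grip_force=30)

```text
clock: 19.35
tcp_pos: [558.5, -136.4, 318.8]
ee_rot: [0.77, 0.638, 0.002, 0.003]
wrist_force: [0.8, 0.3, -0.4]
opening: 0.999
```

Emit:
apply_moves([
  {"hand":-1,"x":0,"y":0,"z":0.04,"ax":0,"ay":0,"az":0},
  {"hand":-1,"x":0,"y":0,"z":0.04,"ax":0,"ay":0,"az":0},
  {"hand":-1,"x":0,"y":0,"z":0.04,"ax":0,"ay":0,"az":0},
  {"hand":-1,"x":0,"y":0,"z":0.03,"ax":0,"ay":0,"az":0},
  {"hand":-1,"x":0,"y":0,"z":0,"ax":0,"ay":0,"az":0},
], grip_force=30)

```text
clock: 19.85
tcp_pos: [552.2, -136.2, 161.2]
ee_rot: [0.769, 0.639, -0.002, -0.003]
wrist_force: [-0.9, -0.6, -0.6]
opening: 1.003
```

```bash
python3 -c "
from h import *
np.set_printoptions(precision=1,suppress=True)
todo(556,-130,34,-10)
f=grab('wrist')
for r in bot.spot_point('sole_center',f)[:2]: print(r['confidence'],r['pixel'],atz(f,r['pixel'],70))
m=bot.silhouettes('sole_center',f)
if m:
    k,_=cv2.findContours(m[0]['mask'].astype(np.uint8),0,2);k=max(k,key=cv2.contourArea)[:,0]
    g=np.array([atz(f,u,95) for u in k]);M=R.from_quat(f['st']['ee_rot']).as_matrix();t=(g-f['st']['tcp_pos'])@M
    print(m[0]['extent'],t.min(0),t.max(0))
"
```

```text
t 19.85 tcp [ 552.2 -136.2  161.2] yhead -10.5 tilt [ 0. -0. -1.] shift [  6.7   3.6 127.1] az -0.009 q [ 0.8  0.5 -0.9  1.8  0.4  1.1 -0.4] F [-0.9 -0.6 -0.6] open 1.0
0.64 [323.6, 223.6] [ 554.4 -128.1   70. ]
[278.5, 119.5, 374.7, 332.8] [-67.1 -28.6  65.9] [82.  33.  66.4]
```

Emit:
apply_moves([
  {"hand":-1,"x":0.007,"y":0.003,"z":0.017,"ax":0,"ay":0,"az":-0.009},
  {"hand":-1,"x":0,"y":0,"z":0.025,"ax":0,"ay":0,"az":0},
  {"hand":-1,"x":0,"y":0,"z":0.025,"ax":0,"ay":0,"az":0},
  {"hand":-1,"x":0,"y":0,"z":0.025,"ax":0,"ay":0,"az":0},
  {"hand":-1,"x":0,"y":0,"z":0.02,"ax":0,"ay":0,"az":0},
  {"hand":-1,"x":0,"y":0,"z":0.01,"ax":0,"ay":0,"az":0},
  {"hand":-1,"x":0,"y":0,"z":0.004,"ax":0,"ay":0,"az":0},
  {"hand":-1,"x":0,"y":0,"z":0,"ax":0,"ay":0,"az":0},
], grip_force=35)

```text
clock: 20.8
tcp_pos: [560.6, -130.0, 39.7]
ee_rot: [0.766, 0.643, 0.0, 0.0]
wrist_force: [1.0, 0.0, -0.4]
opening: 1.005
```

Emit:
apply_moves([
  {"hand":1,"x":0,"y":0,"z":0,"ax":0,"ay":0,"az":0},
  {"hand":1,"x":0,"y":0,"z":0,"ax":0,"ay":0,"az":0},
  {"hand":1,"x":0,"y":0,"z":0,"ax":0,"ay":0,"az":0},
  {"hand":1,"x":0,"y":0,"z":0,"ax":0,"ay":0,"az":0},
  {"hand":1,"x":0,"y":0,"z":0,"ax":0,"ay":0,"az":0},
  {"hand":1,"x":0,"y":0,"z":0,"ax":0,"ay":0,"az":0},
], grip_force=45)

```text
clock: 21.4
tcp_pos: [560.6, -130.3, 40.5]
ee_rot: [0.766, 0.643, 0.0, 0.001]
wrist_force: [-2.4, -0.9, 7.0]
opening: 0.578
```

```bash
python3 -c "
from h import *
todo(556,-130,34,-10)"
```

```text
t 21.4 tcp [ 560.6 -130.3   40.5] yhead -10.0 tilt [-0.001  0.001 -1.   ] shift [-0.5 -4.6  6.5] az -0.0 q [ 0.74  0.68 -0.75  1.85  0.6   0.85 -0.48] F [-2.4 -0.9  7. ] open 0.58
```

The sole is held (opening 0.578, about 49 mm). I lift it clear of the catch.

Emit:
apply_moves([
  {"hand":1,"x":0,"y":0,"z":-0.01,"ax":0,"ay":0,"az":0},
  {"hand":1,"x":0,"y":0,"z":-0.015,"ax":0,"ay":0,"az":0},
  {"hand":1,"x":0,"y":0,"z":-0.02,"ax":0,"ay":0,"az":0},
  {"hand":1,"x":0,"y":0,"z":-0.025,"ax":0,"ay":0,"az":0},
  {"hand":1,"x":0,"y":0,"z":-0.03,"ax":0,"ay":0,"az":0},
  {"hand":1,"x":0,"y":0,"z":-0.03,"ax":0,"ay":0,"az":0},
  {"hand":1,"x":0,"y":0,"z":-0.025,"ax":0,"ay":0,"az":0},
  {"hand":1,"x":0,"y":0,"z":-0.02,"ax":0,"ay":0,"az":0},
  {"hand":1,"x":0,"y":0,"z":-0.01,"ax":0,"ay":0,"az":0},
  {"hand":1,"x":0,"y":0,"z":0,"ax":0,"ay":0,"az":0},
], grip_force=45)

```text
clock: 22.4
tcp_pos: [561.0, -130.2, 226.3]
ee_rot: [0.766, 0.643, 0.001, 0.001]
wrist_force: [-1.2, 0.4, -2.1]
opening: 0.579
```

```bash
python3 -c "
from h import *
np.set_printoptions(precision=1,suppress=True)
todo(507,358,225,90)
for n in('wrist','side'):
  f=grab(n);r=bot.spot_point('sole_center',f)[:1]
  for q in r: print(n,q['confidence'],q['pixel'],proj(f,(558,-130,255)))
r=bot.spot_point('bar_mid',f)[:1]
print(r and (r[0]['pixel']))
"
```

```text
t 22.4 tcp [ 561.  -130.2  226.3] yhead -10.0 tilt [-0.  0. -1.] shift [ 471.4 -138.1    0.5] az -1.746 q [ 0.9  0.5 -0.9  1.7  0.4  1.2 -0.3] F [-1.2  0.4 -2.1] open 0.58
wrist 0.81 [322.6, 309.8] [315.2 310.4]
side 0.66 [340.2, 183.6] [338.4 182. ]
[365.0, 131.6]
```

Emit:
apply_moves([
  {"hand":1,"x":0.02,"y":-0.006,"z":0,"ax":0,"ay":0,"az":0},
  {"hand":1,"x":0.04,"y":-0.0117,"z":0,"ax":0,"ay":0,"az":0},
  {"hand":1,"x":0.045,"y":-0.0132,"z":0,"ax":0,"ay":0,"az":0},
  {"hand":1,"x":0.045,"y":-0.0132,"z":0,"ax":0,"ay":0,"az":0},
  {"hand":1,"x":0.045,"y":-0.0132,"z":0,"ax":0,"ay":0,"az":0},
  {"hand":1,"x":0.045,"y":-0.0132,"z":0,"ax":0,"ay":0,"az":0},
  {"hand":1,"x":0.045,"y":-0.0132,"z":0,"ax":0,"ay":0,"az":0},
  {"hand":1,"x":0.045,"y":-0.0132,"z":0,"ax":0,"ay":0,"az":0},
  {"hand":1,"x":0.045,"y":-0.0132,"z":0,"ax":0,"ay":0,"az":0},
  {"hand":1,"x":0.045,"y":-0.0132,"z":0,"ax":0,"ay":0,"az":0},
  {"hand":1,"x":0.035,"y":-0.0103,"z":0,"ax":0,"ay":0,"az":0},
  {"hand":1,"x":0.0164,"y":-0.0045,"z":0,"ax":0,"ay":0,"az":0},
], grip_force=45)

```text
clock: 23.85
tcp_pos: [503.2, 362.9, 223.5]
ee_rot: [0.764, 0.645, -0.0, -0.002]
wrist_force: [-0.6, 0.2, -1.3]
opening: 0.582
```

Emit:
apply_moves([
  {"hand":1,"x":0,"y":0,"z":0,"ax":0,"ay":0,"az":-0.14},
  {"hand":1,"x":0,"y":0,"z":0,"ax":0,"ay":0,"az":-0.146},
  {"hand":1,"x":0,"y":0,"z":0,"ax":0,"ay":0,"az":-0.146},
  {"hand":1,"x":0,"y":0,"z":0,"ax":0,"ay":0,"az":-0.146},
  {"hand":1,"x":0,"y":0,"z":0,"ax":0,"ay":0,"az":-0.146},
  {"hand":1,"x":0,"y":0,"z":0,"ax":0,"ay":0,"az":-0.146},
  {"hand":1,"x":0,"y":0,"z":0,"ax":0,"ay":0,"az":-0.146},
  {"hand":1,"x":0,"y":0,"z":0,"ax":0,"ay":0,"az":-0.146},
  {"hand":1,"x":0,"y":0,"z":0,"ax":0,"ay":0,"az":-0.146},
  {"hand":1,"x":0,"y":0,"z":0,"ax":0,"ay":0,"az":-0.146},
  {"hand":1,"x":0,"y":0,"z":0,"ax":0,"ay":0,"az":-0.146},
  {"hand":1,"x":0,"y":0,"z":0,"ax":0,"ay":0,"az":-0.146},
], grip_force=45)

```text
clock: 25.05
tcp_pos: [505.8, 357.7, 223.1]
ee_rot: [-0.003, 1.0, -0.0, -0.001]
wrist_force: [-0.3, -0.3, -1.9]
opening: 0.577
```

```bash
python3 -c "
from h import *
np.set_printoptions(precision=1,suppress=True)
todo(507,358,10,90)
for n in('wrist','side','top'):
  f=grab(n)
  for k,z in(('sole_center',255),('tray_in',5)):
    for q in bot.spot_point(k,f)[:1]: print(n,k,round(q['confidence'],2),q['pixel'],atz(f,q['pixel'],z))
  m=bot.silhouettes('sole_center',f)
  if m:
    k,_=cv2.findContours(m[0]['mask'].astype(np.uint8),0,2);k=max(k,key=cv2.contourArea)[:,0]
    print(n,cv2.minAreaRect(np.array([atz(f,u,280)[:2] for u in k],np.float32)))
  if n=='wrist': W=f
  if n=='side': S=f
o=np.hstack([cv2.resize(W['frame'],(400,380)),cv2.resize(S['frame'][230:480,130:400],(400,380))]);cv2.imwrite('pics/e1.png',o)
"
```

```text
t 25.05 tcp [505.8 357.7 223.1] yhead 90.4 tilt [ 0. -0. -1.] shift [ -1.6   0.5 213.1] az 0.006 q [ 0.2  0.8 -1.3  1.6  0.8  1.4  0.3] F [-0.3 -0.3 -1.9] open 0.58
wrist sole_center 0.67 [324.8, 307.5] [503.7 359.2 255. ]
wrist ((485.21429443359375, 359.0746765136719), (108.50747680664062, 60.66765594482422), 6.42293119430542)
side sole_center 0.87 [295.2, 335.2] [503.7 361.3 255. ]
side tray_in 0.66 [293.9, 424.8] [509.7 364.8   5. ]
side ((501.99285888671875, 383.2754211425781), (154.08074951171875, 101.91191101074219), 3.343963861465454)
top sole_center 0.59 [127.2, 238.5] [508.7 357.5 255. ]
top tray_in 0.8 [159.5, 244.5] [508.2 359.9   5. ]
top ((553.5802001953125, 346.9745788574219), (71.6349105834961, 43.92697525024414), 64.97142028808594)
```

View pics/e1.png

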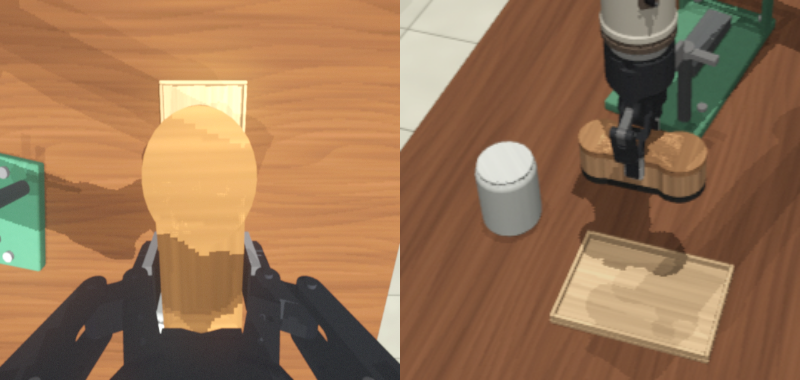

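The wrist half shows the sole aligned with the tray's long axis. The side half shows it level above the tray, rubber side down. I lower it, then ease down on the force reading.

Emit:
apply_moves([
  {"hand":1,"x":-0.002,"y":0.002,"z":0.015,"ax":0,"ay":0,"az":0.006},
  {"hand":1,"x":0,"y":0,"z":0.03,"ax":0,"ay":0,"az":0},
  {"hand":1,"x":0,"y":0,"z":0.03,"ax":0,"ay":0,"az":0},
  {"hand":1,"x":0,"y":0,"z":0.03,"ax":0,"ay":0,"az":0},
  {"hand":1,"x":0,"y":0,"z":0.03,"ax":0,"ay":0,"az":0},
  {"hand":1,"x":0,"y":0,"z":0.03,"ax":0,"ay":0,"az":0},
  {"hand":1,"x":0,"y":0,"z":0.02,"ax":0,"ay":0,"az":0},
  {"hand":1,"x":0,"y":0,"z":0.015,"ax":0,"ay":0,"az":0},
  {"hand":1,"x":0,"y":0,"z":0.01,"ax":0,"ay":0,"az":0},
  {"hand":1,"x":0,"y":0,"z":0,"ax":0,"ay":0,"az":0},
], grip_force=45)

```text
clock: 26.65
tcp_pos: [507.7, 359.8, 13.3]
ee_rot: [0.003, 1.0, -0.0, -0.001]
wrist_force: [0.6, -0.5, -2.0]
opening: 0.579
```

```bash
python3 -c "
from h import *
np.set_printoptions(precision=1,suppress=True)
todo(508,360,1,90)
f=grab('side')
for q in bot.spot_point('sole_center',f)[:1]: print(q['confidence'],q['pixel'],atz(f,q['pixel'],37))
"
```

```text
t 26.65 tcp [507.7 359.8  13.3] yhead 89.7 tilt [ 0. -0. -1.] shift [-0.4  0.2 12.3] az -0.006 q [ 0.1  1.  -1.1  1.7  1.   1.1  0.2] F [ 0.6 -0.5 -2. ] open 0.58
0.7 [295.5, 409.6] [509.8 352.5  37. ]
```

Emit:
apply_moves([
  {"hand":1,"x":0,"y":0,"z":0.004,"ax":0,"ay":0,"az":0},
  {"hand":1,"x":0,"y":0,"z":0.003,"ax":0,"ay":0,"az":0},
  {"hand":1,"x":0,"y":0,"z":0.002,"ax":0,"ay":0,"az":0},
  {"hand":1,"x":0,"y":0,"z":0.002,"ax":0,"ay":0,"az":0},
  {"hand":1,"x":0,"y":0,"z":0,"ax":0,"ay":0,"az":0},
], grip_force=45)

```text
clock: 27.25
tcp_pos: [507.9, 359.9, 3.1]
ee_rot: [0.003, 1.0, -0.0, -0.0]
wrist_force: [-0.3, -0.0, -2.1]
opening: 0.581
```

Emit:
apply_moves([
  {"hand":1,"x":0,"y":0,"z":0.0015,"ax":0,"ay":0,"az":0},
  {"hand":1,"x":0,"y":0,"z":0.0015,"ax":0,"ay":0,"az":0},
  {"hand":1,"x":0,"y":0,"z":0,"ax":0,"ay":0,"az":0},
], grip_force=45)

```text
clock: 27.55
tcp_pos: [508.1, 360.2, 0.6]
ee_rot: [0.003, 1.0, 0.0, 0.0]
wrist_force: [-0.2, -0.2, 0.4]
opening: 0.58
```

Emit:
apply_moves([
  {"hand":1,"x":0,"y":0,"z":0.001,"ax":0,"ay":0,"az":0},
  {"hand":1,"x":0,"y":0,"z":0,"ax":0,"ay":0,"az":0},
], grip_force=45)

```text
clock: 27.75
tcp_pos: [508.2, 360.2, 0.5]
ee_rot: [0.003, 1.0, -0.0, 0.0]
wrist_force: [-2.4, -3.2, 8.8]
opening: 0.579
```

The sole is in firm contact with the tray floor (8.8 N up). I release it and retreat upward.

Emit:
apply_moves([
  {"hand":0,"x":0,"y":0,"z":0,"ax":0,"ay":0,"az":0},
  {"hand":-0.5,"x":0,"y":0,"z":0,"ax":0,"ay":0,"az":0},
  {"hand":-0.7,"x":0,"y":0,"z":0,"ax":0,"ay":0,"az":0},
  {"hand":-0.7,"x":0,"y":0,"z":0,"ax":0,"ay":0,"az":0},
  {"hand":-0.7,"x":0,"y":0,"z":-0.01,"ax":0,"ay":0,"az":0},
  {"hand":-0.7,"x":0,"y":0,"z":-0.03,"ax":0,"ay":0,"az":0},
  {"hand":-0.7,"x":0,"y":0,"z":-0.045,"ax":0,"ay":0,"az":0},
  {"hand":-0.7,"x":0,"y":0,"z":-0.045,"ax":0,"ay":0,"az":0},
  {"hand":-0.7,"x":0,"y":0,"z":-0.045,"ax":0,"ay":0,"az":0},
  {"hand":-0.7,"x":0,"y":0,"z":-0.045,"ax":0,"ay":0,"az":0},
  {"hand":-0.7,"x":0,"y":0,"z":0,"ax":0,"ay":0,"az":0},
], grip_force=45)

```text
clock: 28.85
tcp_pos: [509.6, 363.8, 227.0]
ee_rot: [0.003, 1.0, 0.004, 0.004]
wrist_force: [-1.2, 0.8, 0.2]
opening: 0.852
```

```bash
python3 -c "
from h import *
np.set_printoptions(precision=1,suppress=True)
todo(508,360,1,90)
F={n:grab(n) for n in('wrist','side','top')}
for k,z in(('sole_center',30),('bar_mid',311),('catch_tab',165),('tin',0),('hammer',0),('last',0)):
  for n,f in F.items():
    for q in bot.spot_point(k,f)[:1]: print(n,k,round(q['confidence'],2),atz(f,q['pixel'],z))
f=F['wrist'];m=bot.silhouettes('sole_center',f)
k,_=cv2.findContours(m[0]['mask'].astype(np.uint8),0,2);k=max(k,key=cv2.contourArea)[:,0]
print(cv2.minAreaRect(np.array([atz(f,u,55)[:2] for u in k],np.float32)))
cv2.imwrite('pics/f1.png',F['side']['frame'])
"
```

```text
t 28.85 tcp [509.6 363.8 227. ] yhead 89.7 tilt [-0.  0. -1.] shift [  3.3  -5.4 226. ] az -0.005 q [ 0.2  0.8 -1.3  1.6  0.8  1.4  0.3] F [-1.2  0.8  0.2] open 0.85
wrist sole_center 0.89 [509.9 360.6  30. ]
side sole_center 0.57 [507.1 361.8  30. ]
top sole_center 0.85 [504.8 354.   30. ]
side bar_mid 0.57 [ 530.5 -296.1  311. ]
top bar_mid 0.93 [ 532.2 -284.3  311. ]
side catch_tab 0.9 [560.3 106.7 165. ]
top catch_tab 0.86 [561.7  91.4 165. ]
wrist tin 0.63 [729.9 280.3   0. ]
side tin 0.96 [732.4 284.5   0. ]
top tin 0.81 [727.6 283.9   0. ]
top hammer 0.63 [ 383.  -444.2    0. ]
side last 0.67 [ 676.2 -439.3    0. ]
top last 0.61 [ 677.7 -448.1    0. ]
((508.3605041503906, 358.5888366699219), (60.48542404174805, 149.06655883789062), 89.47494506835938)
```

View pics/f1.png

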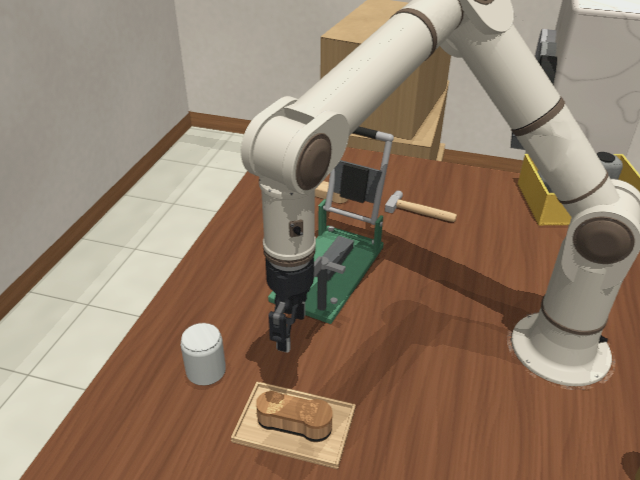

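The picture shows the sole flat in the tray (at about (295,413)), the press arm laid back, the catch aside, and the tin, hammer and last where they were. I hand it in.

```bash
python3 -c "
from station import bot
print(bot.job_done())"
```

```text
the job is handed in; nothing more can be done
None
```

The job is done and handed in, in the order asked: catch turned fully aside, press arm swung back, sole set flat in the tray with its rubber side down. It took about 29 s of the 72 s allowed, and the highest wrist force I read was about 28 N, at the catch's stop.

**Last checks:**
- **Sole:** centred at about (508, 359) mm in the tray, whose measured centre is about (508, 360), and aligned within about 1°. I released it only after feeling floor contact of about 9 N.
- **Press arm:** it stayed on its stop, about 1.74 rad by the gripper's position.
- **Catch:** it stays fully aside. It went as far as its stop, and the cameras still put its tab pointing to the press's +y.
- **Bystanders:** the tin, hammer and last measured within a few mm of where they started.

**What did not go to plan:**
- **First catch grip missed:** the closed fingers passed just above the tab without touching it, because the real fingertips sit about 30 mm behind the stated TCP. I measured this in the wrist picture and allowed for it from then on.
- **Shallow grip on the sole:** the gripper settled about 6 mm higher than I intended, so it held only the upper part of the sole. It did not slip.
- **Camera disagreement:** the cameras differed by up to about 15 mm on the bar and the catch tab, and by 5–9 mm on the sole, hammer and last.

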